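Complete the spare-set case and click its lid shut

ROBOT

A 6-joint arm with a two-finger parallel gripper is mounted at the origin on the work surface. World frame = base frame: x ahead of the robot, y to its left, z up, the work surface at z = 0. Lengths are in m, angles in degrees, forces in N, time in s.
With the tool pointing down it reaches from about 0.375 to 0.9 m from the base axis. Payload 3.1 kg.
Tool frame: the origin (TCP) lies at the very end of the fingers, on their centre line; the grasp point (between the pads) lies 19 mm behind it; z points along the fingers, x is the direction in which the jaws open and shut, and the axes are right-handed (so a half turn about z gives the same grasp; the last joint's range is limited). The gripper opens to 87 mm and grips with 3 to 60 N. Pads are 19 mm wide; open, the fingers measure 117 mm over their backs; the gripper's body (75 mm by 190 mm) begins 51 mm behind the grasp point.
Start: joints at [54.803, 30.224, 82.088, -0, 67.689, -10.227], TCP at [0.264, 0.567, 0.223] pointing down, gripper open.
Joint ranges: [-176.69, 176.69], [-43.24, 126.21], [12.49, 139.97], [-82, 262], [0, 151.66], [-163.58, 163.58]. Speed limits (degrees/s): [159.86, 159.86, 180, 180, 180, 180].

INTERFACE

Orientations are given as a 3x3 rotation matrix whose columns are the frame's x, y, z axes.
In Python, from rig import read_state, capture, bot gives the robot as it stands.
- The arm moves only by the shell command python3 -m crank 'ROWS' [OPENING]. ROWS is JSON, a list of rows, each a list of 2 entries, a list of its own where there are three numbers: the shift along the tool's x, y, z in cm, then the turn, a rotation vector about the tool's x, y, z in rad. In form: [[[dx, dy, dz], [wx, wy, wz]], ...]. A call has 1 to 12 rows; each row shifts and turns the commanded pose from where the row before left it, along the tool's axes as they then stand; what a row does not reach is not made up. A row lasts 1/10 s, in which the tool goes at most 50 mm and 8.59 degrees, less where a joint would pass 70% of its speed; a pose out of reach is approached as far as the arm can. A call with a gripper value outside its range is refused whole. OPENING is the closure, from -1 (fully open) to 1 (shut), set as the call begins (- or left out, the last holds). The fingers move at their own pace and stop on an object; the grip force is fixed at half the most. Time passes only in rows, so rows that do not move let the fingers close. It gives the time, the measured TCP pose, the force and the opening at its end, in the units of the state.
- read_state(): the state, without advancing time (a new reading comes with each control period).
- capture(name): name is "scene" or "top"; returns a dict with "pixels" (384x512x3 uint8, red, green, blue), "camera_matrix" (3x3 intrinsics, pixels), "dist" ([k1, k2, p1, p2, k3] as OpenCV has them; the pictures are not rectified), "R" (3x3) and "t" (3): a world point X has camera coordinates R X + t. Camera axes: x right, y down, z forward; pixel columns grow to the right and rows downward; lengths in m; the calibration is good to about 2 mm. A picture is of the moment at which its call begins. There is no depth.
- bot.hand_in(): hands the job in, once; it reports no verdict.
The state is a dict: "time_s": time; "joint_positions": joint angles; "qvel": joint speeds; "tau": joint torques, N m; "position": TCP position; "tcp_rot": TCP orientation; "force": force on the tool from outside, world axes, zero at the start; "moment": the same for the moment, N m; "opening": opening from 0.0 (shut) to 1.0 (fully open).
Only numpy, scipy, OpenCV 4.12 (cv2) and the standard library are available. Lean on these libraries where they do the work, as an engineer would, in place of code of your own. Each camera call takes 0.05 s, during which the arm holds its last target.

TASK

Put the loose brass bushing upright over the empty post in the blue case, all the way down, and let go of it. Then swing the yellow lid over without slamming it and press its free edge down, gently but firmly, past the spring catch until it clicks and stays shut on its own; pressing harder than about 30 N would crack the lid. Leave all the other things where they are.

Things in the scene. Friction and masses are not known exactly. Their poses are not given: they have to be found in the camera images.
- cradle: dark steel cradle, a tray 176 x 236 mm with 18 mm rim, screwed to the counter; holds the blue case squarely, centred. Origin: centre of its underside, on the counter; x from the case's front to its hinge side, y along its width, z up. The case cannot shift, but lies on a rubber pad of unreported thickness: its underside is somewhere 5 to 25 mm above this origin
- post_foot (a point): counter-level point under the centre of the case (cradle axes; same as the cradle's origin). Case: 150 (x) x 200 (y) mm, walls 50 high and 5 thick, floor 5 mm. The empty post rises above this point: aluminium, 18 mm across, tapered, 26 mm above the inner floor. At y = +58 and -58 mm stand two brass bushings fixed in the case, same size as the loose one
- hinge_foot (a point): counter-level point below the middle of the lid's hinge axis (75 mm in x from the cradle's origin; cradle axes). The axis runs along the cradle's y at the height of the case's rim, 50 mm above the case's underside. The lid is a flat panel 204 mm wide reaching 168 mm from this axis; its outer face is 8.5 mm from the hinge plane (58.5 mm above the case's underside when shut)
- mark_foot (a point): counter-level point below the place to press when the lid is shut (cradle axes): the black thumb mark, 20 x 70 mm, on the lid's outer face near its free edge, 147 mm from the hinge axis. Here 9 to 15 N push the lid past the sprung catch; the force peaks early, falls off, and nearly vanishes at the click; nearer the hinge it takes more, in proportion. The shut lid lies on a rigid stop
- lid (a joint): angle of the yellow lid, rad: 0 = shut and clicked, 1.57 = upright, at most 1.95 (leaning away). Stiff hinge: the lid (about 0.2 kg) stays wherever it is left (0.22 N m of friction). A 14 mm tongue under the middle of its free edge meets the sprung catch at about 0.06 rad, snaps past it below 0.02 rad, and is then drawn to 0 and held
- brass_bush_mid (a point): centre (half-way up) of the loose brass-coloured bushing standing upright on the counter among a steel and a black one: 36 mm outside diameter, 24 mm bore right through, 34 mm high, 0.12 kg; z along its bore
- steel_bush_mid (a point): bystander: a bright steel bushing, same size as the brass one (36 mm across, 34 mm high), centre half-way up
- black_bush_mid (a point): bystander: a black plastic bushing, same size as the brass one, centre half-way up
- shaft_mid (a point): bystander: stepped steel shaft standing upright, 44 mm foot, 30 mm stem, 150 mm high; centre half-way up
- carton_mid (a point): bystander: cardboard carton 80 x 110 x 60 mm; centre half-way up
- grease_jar_mid (a point): bystander: closed jar, 64 mm across, 70 mm high; centre half-way up
- flange_mid (a point): bystander: dark steel flange, 80 mm disc with a hub, 30 mm high; centre half-way up
- wrench_grip (a point): bystander: steel wrench 170 mm long lying flat; this point is on its handle

How it is judged (in metres and radians):
On the way:
1. the brass bushing stands fully down on the empty post, released, while the lid is still open (x of brass_bush_mid in the frame of cradle between -0.006 and 0.006 m and y of brass_bush_mid in the frame of cradle between -0.006 and 0.006 m and z of brass_bush_mid in the frame of cradle between 0.024 and 0.0495 m and angle between brass_bush_mid's own z axis and vertical below 0.1 rad and value of joint lid above 0.6 rad and contact force between the fingers and brass_bush below 0.1 N), for 0.2 s.
At the end, for the whole second after the job is handed in: the lid is clicked shut on its own (lid angle under 0.02 rad, at rest) with the brass bushing upright (within 0.1 rad), at rest and fully down on the post (its centre within 6 mm of the post's axis in the cradle's x and y, and 24 to 49.5 mm above the cradle's origin); robot clear (x of brass_bush_mid in the frame of cradle between -0.006 and 0.006 m and y of brass_bush_mid in the frame of cradle between -0.006 and 0.006 m and z of brass_bush_mid in the frame of cradle between 0.024 and 0.0495 m and angle between brass_bush_mid's own z axis and vertical below 0.1 rad and value of joint lid below 0.02 rad and linear speed of brass_bush below 0.02 m/s and velocity of joint lid below 0.05 rad/s); the robot touches nothing.
It fails at once if the lid is pressed or struck with more than 30 N (contact force between lid_c1 and anything else above 30 N).
It fails at once if the lid is slammed (swung shut faster than 3 rad/s before it meets the catch) (velocity of joint lid below -3 rad/s and value of joint lid above 0.15 rad).
It fails at once if another thing on the counter is moved by more than 15 mm (distance of any of steel_bush_mid, black_bush_mid, shaft_mid, carton_mid, grease_jar_mid, flange_mid, wrench_grip from where it was at the start of the episode above 0.015 m).
It also fails if it takes over 72 s, if anything falls off the work surface, if the arm or the gripper's body presses on something with over 40 N, if the wrist force passes 120 N, or if a joint passes its speed limit or range.

## Working session

There is one attempt and no reset: what is moved stays moved. The work goes in short steps, Python scripts to look and compute and a shell command to move; the robot and the scene stay as the last step left them, time stands still between calls to the robot, and variables do not carry over. Pictures are saved under pics/ and viewed, and the job is handed in when it is done.

```bash
ls; mkdir -p pics
python3 - <<'E'
from rig import read_state, capture, bot
import cv2,json
s=read_state(); print(s)
for n in("scene","top"):
    c=capture(n); cv2.imwrite(f"pics/{n}0.png",c["pixels"][:,:,::-1]); print(n,c["camera_matrix"],c["dist"],c["R"],c["t"])
E
```

```text
pics
{'time_s': 0.0, 'joint_positions': array([ 5.48050551e+01,  3.02793461e+01,  8.21546462e+01,  4.90532008e-04,
        6.76887705e+01, -1.02260364e+01]), 'qvel': array([-0.08274265,  0.01390416,  0.04759734,  0.0337377 , -0.0758741 ,
        0.03917856]), 'tau': array([ 8.26473879e-04, -4.40050292e+01, -1.76597178e+01,  6.34914148e-02,
        5.83246630e-02, -1.48025256e-04]), 'position': array([0.26336933, 0.56601185, 0.22157721]), 'tcp_rot': array([[ 4.22128038e-01,  9.06535371e-01, -1.24139088e-03],
       [ 9.06533772e-01, -4.22129685e-01, -1.74637123e-03],
       [-2.10717523e-03, -3.88170494e-04, -9.99997705e-01]]), 'force': array([ 0.18946925,  0.49392724, -0.37583349]), 'moment': array([-0.03326032, -0.04272835,  0.03384619]), 'opening': 0.9983646049660152}
scene [[408.11971829   0.         253.2497987 ]
 [  0.         408.11971829 191.83624689]
 [  0.           0.           1.        ]] [-0.07280512  0.          0.          0.          0.        ] [[ 0.65108337  0.75895431 -0.00887665]
 [ 0.41408113 -0.36498013 -0.83386229]
 [-0.63610318  0.53923821 -0.55190116]] [-0.42168903 -0.1575304   1.43579115]
top [[465.90970754   0.         258.74083805]
 [  0.         465.90970754 193.50239283]
 [  0.           0.           1.        ]] [-0.05419012  0.          0.          0.          0.        ] [[ 0.00590498 -0.99993843  0.00939486]
 [-0.99135743 -0.00708508 -0.1309971 ]
 [ 0.1310556  -0.00854013 -0.99133823]] [0.01545162 0.585895   1.43423245]
```

View pics/scene0.png

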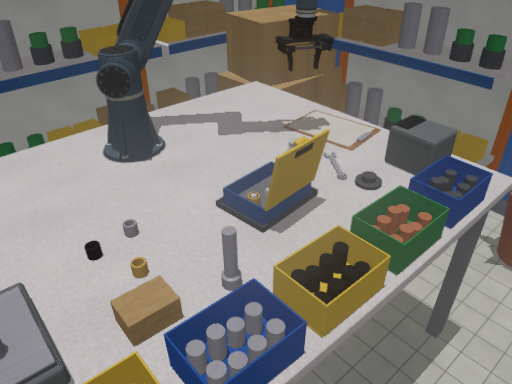

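View pics/top0.png

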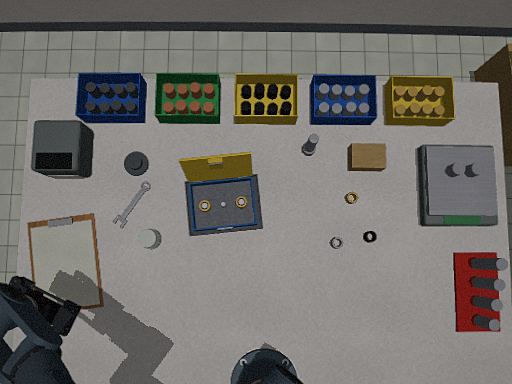

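The top view shows the case at about (224,205) with its lid hinged on the far side, and the loose brass bushing at (351,198). Steel is at (336,243), black at (370,237), the shaft at (311,145) and the carton at (367,156). Next I'll measure these.

```bash
cat > h.py <<'E'
import cv2,numpy as np
from rig import read_state,capture,bot
def ray(c,uv):
    uv=np.array(uv,float).reshape(-1,1,2)
    p=cv2.undistortPoints(uv,c["camera_matrix"],np.array(c["dist"])).reshape(-1,2)
    d=np.c_[p,np.ones(len(p))]@np.array(c["R"])
    o=-np.array(c["R"]).T@np.array(c["t"])
    return o,d
def onz(c,uv,z):
    o,d=ray(c,uv); return o+d*((z-o[2])/d[:,2])[:,None]
def proj(c,X):
    return cv2.projectPoints(np.array(X,float).reshape(-1,1,3),cv2.Rodrigues(np.array(c["R"]))[0],np.array(c["t"]),c["camera_matrix"],np.array(c["dist"]))[0].reshape(-1,2)
E
python3 - <<'E'
from h import *
t=capture("top"); s=capture("scene")
for n,c in(("top",t),("scene",s)):
    im=c["pixels"]; hsv=cv2.cvtColor(im,cv2.COLOR_RGB2HSV)
    m=cv2.inRange(hsv,(12,90,60),(30,255,255))
    N,l,st,ce=cv2.connectedComponentsWithStats(m)
    for i in range(1,N):
        if st[i,4]>15: print(n,st[i],ce[i].round(1))
im=t["pixels"][:,:,::-1]
cv2.imwrite("pics/t1.png",cv2.resize(im[140:250,170:270],None,fx=6,fy=5.4,interpolation=cv2.INTER_CUBIC))
cv2.imwrite("pics/t2.png",cv2.resize(im[180:255,320:390],None,fx=8,fy=8,interpolation=cv2.INTER_CUBIC))
im=s["pixels"][:,:,::-1]
cv2.imwrite("pics/s1.png",cv2.resize(im[125:230,210:335],None,fx=6,fy=5.6,interpolation=cv2.INTER_CUBIC))
E
```

```text
top [507  44   5  31  81] [509.8  54.5]
top [ 234   73   64   52 2187] [265.7  97.8]
top [ 384   75   71   51 3083] [419.1 100.2]
top [352 143  34  27 815] [368.1 155.5]
top [ 179  152   74   31 1641] [217.1 166.7]
top [347 192  11  12  53] [351.8 197.2]
top [236 196  11  12  66] [241.1 201.8]
top [199 200  12  11  70] [204.6 205.4]
top [ 70 214  33  94 354] [ 92.  247.3]
top [ 28 220  20  62 206] [ 33.9 239.2]
scene [118   0  11  18  85] [121.9   5.6]
scene [ 157    0  192  111 9040] [259.5  47.5]
scene [ 312    0   91   46 2667] [360.7  24. ]
scene [ 79  24  40  33 844] [98.2 38. ]
scene [286  41  29   6  89] [300.1  43.8]
scene [140  66   7  18  48] [143.3  74.3]
scene [144  86   5  11  20] [145.7  90.7]
scene [157  91  12  13  79] [161.4  96.3]
scene [491  91  21  63 411] [504.7 124. ]
scene [146  97   8  14  49] [149.1 104.7]
scene [ 47 106  61  36 644] [ 79.6 125.8]
scene [ 265  129   97   82 2399] [296.7 167.5]
scene [363 128  17  14  41] [372.6 132.9]
scene [452 130  36  33 765] [469.1 146.6]
scene [247 192  13  13  75] [253.9 197.8]
scene [ 273  225  118  113 5734] [330.1 279.5]
scene [131 257  17  21 282] [138.9 267.1]
scene [333 272   9   7  53] [337.  275.1]
scene [ 111  276   71   70 2974] [146.5 309.7]
scene [318 281  10  12  94] [322.9 286.7]
scene [  83  352   77   32 1282] [125.7 372.5]
```

View pics/t1.png

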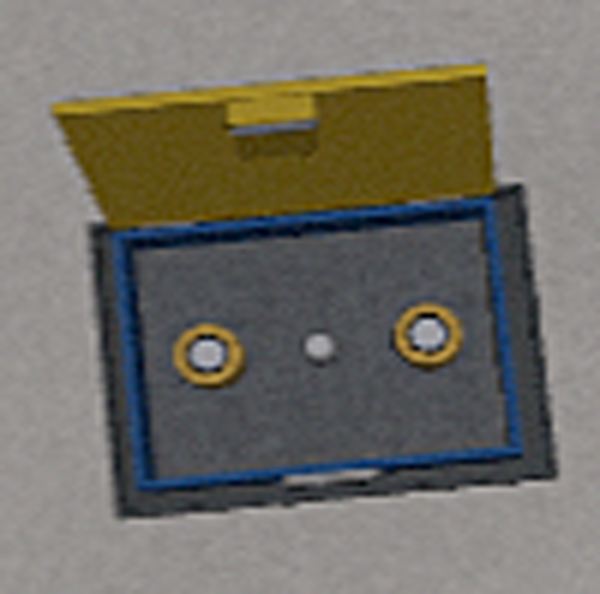

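View pics/t2.png

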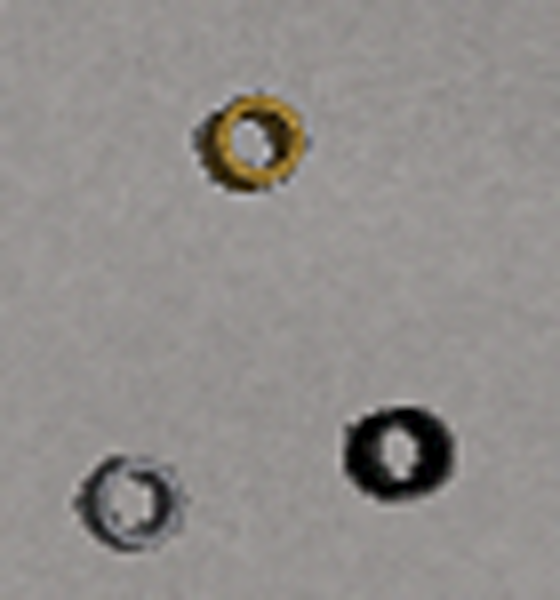

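View pics/s1.png

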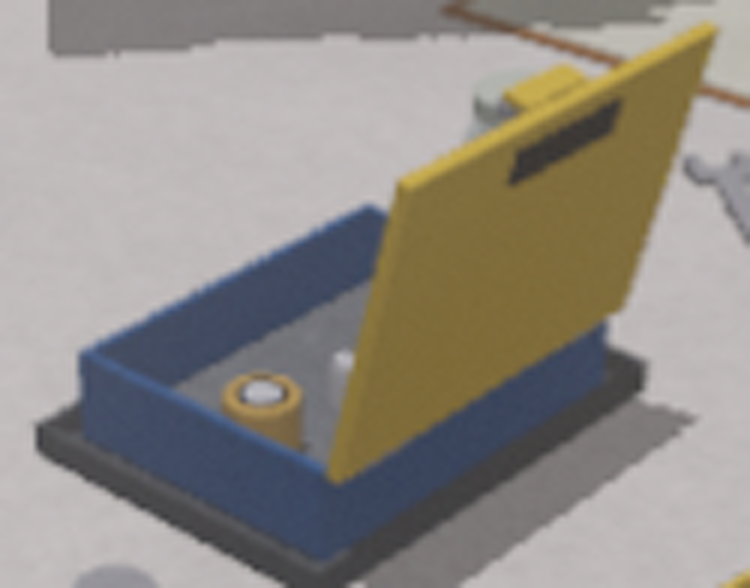

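Top crop: the post tip is at about (223,204), the fixed bushings at (204.7,205.4) and (241.3,202), and the loose brass ring's top centre at about (352.2,197.3). In the scene crop the lid leans open slightly past upright, with its thumb mark visible.

Run:
```python
from h import *
t=capture("top"); s=capture("scene")
T=lambda u,v:(170+u/6-.42,140+v/5.4-.41)
S=lambda u,v:(210+u/6-.42,125+v/5.6-.41)
def tri(a,b):
    o1,d1=ray(t,a);o2,d2=ray(s,b)
    d1=d1[0]/np.linalg.norm(d1);d2=d2[0]/np.linalg.norm(d2)
    k=np.linalg.lstsq(np.c_[d1,-d2],o2-o1,rcond=None)[0]
    p=o1+d1*k[0];q=o2+d2*k[1];return ((p+q)/2).round(4),round(np.linalg.norm(p-q),4)
print("cam",ray(t,(0,0))[0],ray(s,(0,0))[0])
print("rightbush top",tri(T(428,334),S(262,395)))
print("rim corner front-right",tri(T(522,455),S(85,353)))
print("rim front-left",tri(T(138,489),S(370,206)))
print("post tip",tri(T(320,346),S(343,352)))
print("lid free R",tri(T(487,66),S(405,185)))
print("lid free L",tri(T(52,105),S(712,28)))
print("loose top",onz(t,(352.2-.44,197.25-.44),.034))
print("loose scene")
print("tray",onz(t,[T(90,225),T(522,185),T(556,476),T(118,517)],.018), )
tr=onz(t,[T(90,225),T(522,185),T(556,476),T(118,517)],.018);print(tr.mean(0))
for z in(.044,.054,.064):
  b=onz(t,[T(208,354),T(428,334)],z); print(z,b.mean(0),np.linalg.norm(b[0]-b[1]),np.degrees(np.arctan2(*(b[0]-b[1])[:2])))
b=onz(t,[T(320,346)],.046);print("post",b)
print("steel,black",onz(t,[(320+132/8,180+503/8),(320+400/8,180+453/8)],.03))
h=cv2.cvtColor(s["pixels"],cv2.COLOR_RGB2HSV)[250:285,125:155]
im=s["pixels"][:,:,::-1]
cv2.imwrite("pics/s2.png",cv2.resize(im[210:285,80:160],None,fx=8,fy=8,interpolation=cv2.INTER_CUBIC))
```

```text
cam [0.39277592 0.03185032 1.49841484] [ 1.25309641 -0.51168621  0.65731295]
rightbush top (array([0.5596, 0.0755, 0.0453]), np.float64(0.0009))
rim corner front-right (array([0.4899, 0.0274, 0.0558]), np.float64(0.0045))
rim front-left (array([0.4685, 0.2243, 0.0554]), np.float64(0.0023))
post tip (array([0.5523, 0.1317, 0.0423]), np.float64(0.0))
lid free R (array([0.6797, 0.0443, 0.2203]), np.float64(0.0009))
lid free L (array([0.657, 0.246, 0.219]), np.float64(0.0017))
loose top [[ 0.57787579 -0.27668444  0.034     ]]
loose scene
tray [[0.62650834 0.25784494 0.018     ]
 [0.652337   0.02643958 0.018     ]
 [0.4789063  0.00731612 0.018     ]
 [0.45323593 0.23849632 0.018     ]]
[0.55274689 0.13252424 0.018     ]
0.044 [0.55323837 0.13262718 0.044     ] 0.11559356967857326 -6.215515338718911
0.054 [0.5521351  0.13193427 0.054     ] 0.1147987925193204 -6.215515338718903
0.064 [0.55103182 0.13124137 0.064     ] 0.11400401536006753 -6.215515338718894
post [[0.5518567 0.1314476 0.046    ]]
steel,black [[ 0.43193375 -0.22642699  0.03      ]
 [ 0.45200399 -0.33309404  0.03      ]]
```

View pics/s2.png

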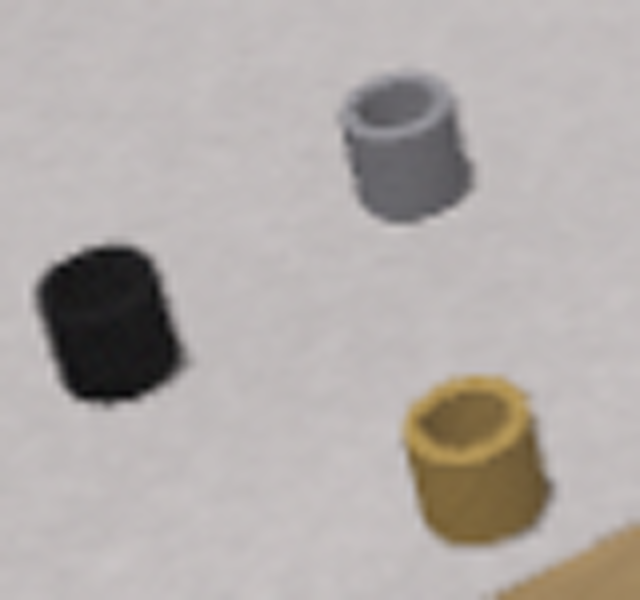

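```bash
cat >> h.py <<'E'
def to(x,y,z,yawdeg=None):
    s=read_state();R=np.array(s["tcp_rot"]);d=R.T@(np.array([x,y,z])-s["position"])*100
    print("shift cm",d.round(2),"F",np.array(s["force"]).round(2),"t",s["time_s"],"open",round(s["opening"],3))
def turn(Rt):
    R=np.array(read_state()["tcp_rot"]); print("rotvec",cv2.Rodrigues(R.T@Rt)[0].ravel().round(4))
a=np.radians(6.2)
Rg=np.array([[-np.sin(a),np.cos(a),0],[np.cos(a),np.sin(a),0],[0,0,-1]])
E
python3 - <<'E'
from h import *
t=capture("top"); s=capture("scene")
print("brass scene",onz(s,[(137.9,261.8)],.034))
print("carton",onz(t,[(349.5,144),(385,144),(385,170),(349,170)],.06).round(3))
print("shaft top, foot",onz(t,[(314,137)],.15).round(3),onz(t,[(308,152)],0).round(3))
turn(Rg); to(.578,-.277,.15)
E
python3 -m crank '[[[0,0,0],[0,0,-0.137]],[[0,0,0],[0,0,-0.137]],[[0,0,0],[0,0,-0.137]],[[0,0,0],[0,0,-0.134]]]'
python3 -c "
from h import *
turn(Rg);to(.578,-.277,.15);to(.46,.2,.22)"
```

```text
brass scene [[ 0.57893449 -0.27808283  0.034     ]]
carton [[ 0.743 -0.268  0.06 ]
 [ 0.745 -0.381  0.06 ]
 [ 0.661 -0.379  0.06 ]
 [ 0.66  -0.264  0.06 ]]
shaft top, foot [[ 0.742 -0.143  0.15 ]] [[ 0.73  -0.142  0.   ]]
rotvec [-1.000e-04  3.000e-04 -5.441e-01]
shift cm [-63.19  64.1    7.26] F [-0.2  -0.3   0.26] t 0.4 open 0.999
time_s: 0.8
position: [0.2638, 0.5666, 0.2225]
tcp_rot: [[-0.115, 0.993, -0.0], [0.993, 0.115, -0.0], [-0.0, -0.0, -1.0]]
force: [0.1, 0.3, 0.8]
opening: 1.002
rotvec [-0.      0.      0.0066]
shift cm [-87.4   21.55   7.26] F [0.14 0.34 0.8 ] t 0.8 open 1.002
shift cm [-38.66  15.29   0.26] F [0.14 0.34 0.8 ] t 0.8 open 1.002
```

```bash
python3 -m crank '[[[-3,1.2,0],[0,0,0.0066]],[[-3.3,1.3,0],[0,0,0]],[[-3.3,1.3,0],[0,0,0]],[[-3.3,1.3,0],[0,0,0]],[[-3.3,1.3,0],[0,0,0]],[[-3.3,1.3,0],[0,0,0]],[[-3.3,1.3,0],[0,0,0]],[[-3.3,1.3,0],[0,0,0]],[[-3.3,1.3,0],[0,0,0]],[[-3.3,1.3,0],[0,0,0]],[[-3.3,1.2,0],[0,0,0]],[[-2.7,1.1,0],[0,0,0]]]'
python3 -c "
from h import *
turn(Rg);to(.578,-.277,.12)"
```

```text
time_s: 2.0
position: [0.4556, 0.1956, 0.2228]
tcp_rot: [[-0.102, 0.995, 0.001], [0.995, 0.102, -0.0], [-0.0, 0.001, -1.0]]
force: [0.4, 0.8, 0.6]
opening: 1.001
rotvec [ 0.0006  0.0002 -0.0064]
shift cm [-48.26   7.37  10.29] F [0.35 0.81 0.57] t 2.0 open 1.001
```

```bash
python3 -m crank '[[[-4,0.6,0.8],[0,0,-0.006]],[[-4.1,0.6,0.9],[0,0,0]],[[-4.1,0.6,0.9],[0,0,0]],[[-4.1,0.6,0.9],[0,0,0]],[[-4.1,0.6,0.9],[0,0,0]],[[-4.1,0.6,0.9],[0,0,0]],[[-4,0.7,0.9],[0,0,0]],[[-4,0.6,0.9],[0,0,0]],[[-4,0.6,0.9],[0,0,0]],[[-4,0.6,0.9],[0,0,0]],[[-4,0.6,0.7],[0,0,0]],[[-3.7,0.6,0.6],[0,0,0]]]'
python3 -m crank '[[[0,0,0],[0,0,0]],[[0,0,0],[0,0,0]]]'
python3 -c "
from h import *
turn(Rg);to(.5783,-.2773,.008)"
```

```text
time_s: 3.2
position: [0.5796, -0.2761, 0.1201]
tcp_rot: [[-0.108, 0.994, 0.0], [0.994, 0.108, -0.0], [-0.0, 0.0, -1.0]]
force: [0.7, 0.3, 1.0]
opening: 0.997
time_s: 3.4
position: [0.5791, -0.2747, 0.1201]
tcp_rot: [[-0.107, 0.994, -0.001], [0.994, 0.107, 0.001], [0.001, -0.001, -1.0]]
force: [0.1, -0.4, 0.6]
opening: 0.996
rotvec [-0.0005 -0.0009 -0.0014]
shift cm [-0.26 -0.1  11.21] F [ 0.14 -0.39  0.63] t 3.4 open 0.996
```

```bash
python3 -m crank '[[[-0.25,-0.1,2],[0,0,0]],[[0,0,2],[0,0,0]],[[0,0,2],[0,0,0]],[[0,0,2],[0,0,0]],[[0,0,2],[0,0,0]],[[0,0,1.2],[0,0,0]],[[0,0,0],[0,0,0]]]'
python3 -c "
from h import *
to(.5783,-.2773,.008)
c=capture('scene');cv2.imwrite('pics/g1.png',cv2.resize(c['pixels'][180:300,60:220,::-1],None,fx=5,fy=5,interpolation=cv2.INTER_CUBIC))
"
```

```text
time_s: 4.1
position: [0.5774, -0.2746, 0.0071]
tcp_rot: [[-0.11, 0.994, -0.003], [0.994, 0.11, 0.003], [0.003, -0.003, -1.0]]
force: [-0.4, 0.1, 0.5]
opening: 0.999
shift cm [-0.28  0.06 -0.09] F [-0.39  0.11  0.52] t 4.1 open 0.999
```

View pics/g1.png

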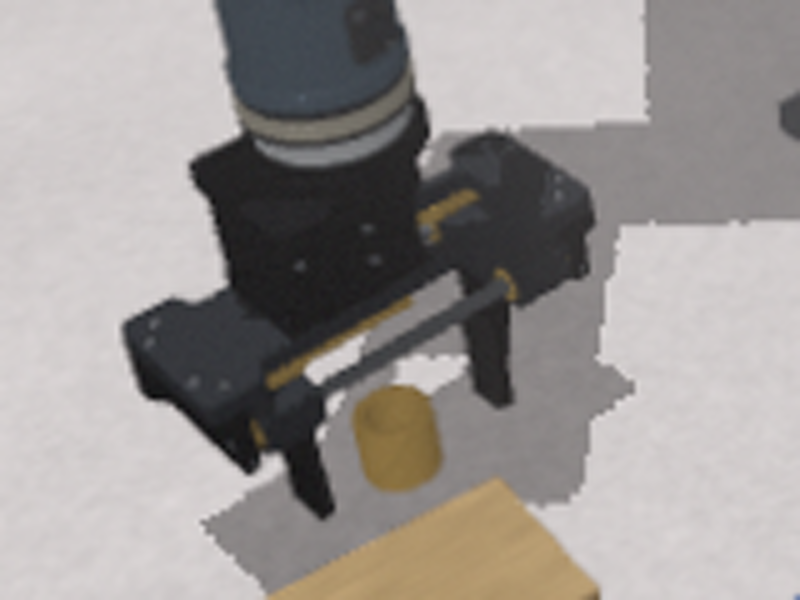

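The open fingers straddle the brass bushing, which is centred between them at crop position (397,437). Closing.

```bash
python3 -m crank '[[[-0.2,0,0],[0,0,0]],[[0,0,0],[0,0,0]],[[0,0,0],[0,0,0]],[[0,0,0],[0,0,0]],[[0,0,0],[0,0,0]],[[0,0,0],[0,0,0]],[[0,0,0],[0,0,0]],[[0,0,0],[0,0,0]]]' 1
python3 -m crank '[[[0,0,-1],[0,0,0]],[[0,0,-2],[0,0,0]],[[0,0,-3],[0,0,0]],[[0,0,-4],[0,0,0]],[[0,0,-4],[0,0,0]],[[0,0,0],[0,0,0]]]'
python3 -c "
from h import *
to(.5525,.132,.15)
for n in('scene','top'):
  c=capture(n);p=proj(c,[read_state()['position']])[0].astype(int);print(p)
  cv2.imwrite(f'pics/g2{n}.png',cv2.resize(c['pixels'][p[1]-60:p[1]+40,p[0]-60:p[0]+60,::-1],None,fx=6,fy=6,interpolation=cv2.INTER_CUBIC))
"
```

```text
time_s: 4.95
position: [0.5788, -0.2785, 0.0086]
tcp_rot: [[-0.108, 0.994, -0.0], [0.994, 0.108, 0.0], [0.0, -0.0, -1.0]]
force: [-1.1, 0.3, 1.1]
opening: 0.412
time_s: 5.55
position: [0.5826, -0.2811, 0.1555]
tcp_rot: [[-0.109, 0.994, 0.011], [0.994, 0.109, -0.008], [-0.009, 0.01, -1.0]]
force: [1.6, -1.3, -0.3]
opening: 0.414
shift cm [41.39  1.5   0.19] F [ 1.61 -1.3  -0.33] t 5.55 open 0.414
[127 220]
[360 191]
```

View pics/g2scene.png

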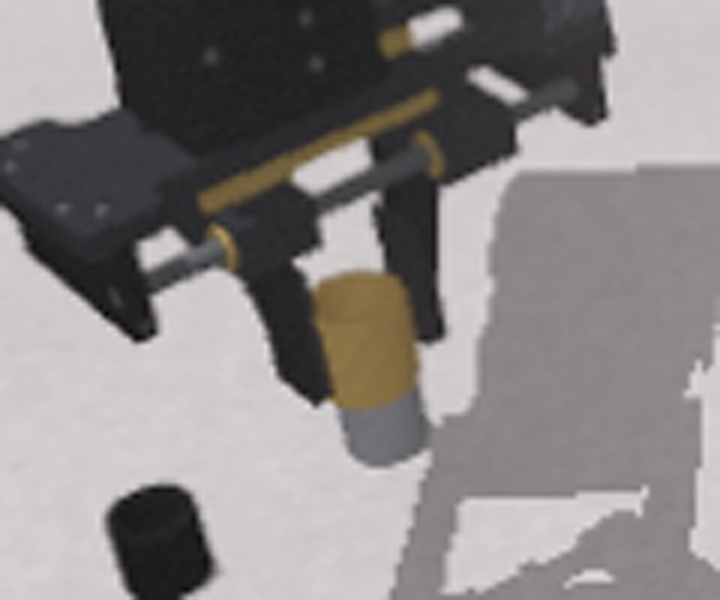

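Bushing held; the steel one standing behind it in the view hasn't been touched. Carrying it to above the post.

```bash
python3 -m crank '[[[2,0.1,0],[0,0,0]],[[3.5,0.1,0],[0,0,0]],[[4,0.2,0],[0,0,0]],[[4,0.2,0],[0,0,0]],[[4,0.2,0],[0,0,0]],[[4,0.2,0],[0,0,0]],[[4,0.2,0.2],[0,0,0]],[[4,0.1,0.2],[0,0,0]],[[4,0.1,0],[0,0,0]],[[4,0.1,0],[0,0,0]],[[2.5,0,0],[0,0,0]],[[1.4,0,0],[0,0,0]]]'
python3 -m crank '[[[0,0,0],[0,0,0]],[[0,0,0],[0,0,0]],[[0,0,0],[0,0,0]]]'
python3 -c "
from h import *
for i in range(4): capture('top'); to(.5525,.132,.085)
turn(Rg)"
```

```text
time_s: 6.85
position: [0.5458, 0.1375, 0.1426]
tcp_rot: [[-0.111, 0.994, -0.006], [0.994, 0.111, 0.0], [0.001, -0.005, -1.0]]
force: [0.2, -0.0, -0.7]
opening: 0.411
time_s: 7.15
position: [0.549, 0.1333, 0.1442]
tcp_rot: [[-0.107, 0.994, -0.001], [0.994, 0.107, -0.0], [-0.0, -0.001, -1.0]]
force: [-0.4, -0.1, -1.1]
opening: 0.41
shift cm [-0.16  0.32  5.93] F [ 0.72 -0.19 -2.14] t 7.2 open 0.416
shift cm [-0.15  0.32  5.94] F [-0.12 -0.08 -1.06] t 7.25 open 0.417
shift cm [-0.17  0.31  5.95] F [ 0.38  0.09 -2.1 ] t 7.3 open 0.408
shift cm [-0.18  0.31  5.96] F [ 0.54  0.2  -0.91] t 7.35 open 0.414
rotvec [ 0.      0.0001 -0.0014]
```

```bash
python3 -m crank '[[[-0.16,0.3,1.5],[0,0,0]],[[0,0,2],[0,0,0]],[[0,0,2],[0,0,0]],[[0,0,1.5],[0,0,0]],[[0,0,1],[0,0,0]],[[0,0,0],[0,0,0]],[[0,0,0],[0,0,0]],[[0,0,0],[0,0,0]]]'
python3 -c "
from h import *
to(.5525,.132,.06)
for n in('scene','top'):
  c=capture(n);p=proj(c,[read_state()['position']])[0].astype(int);print(p)
  cv2.imwrite(f'pics/g3{n}.png',cv2.resize(c['pixels'][p[1]-55:p[1]+45,p[0]-60:p[0]+60,::-1],None,fx=6,fy=6,interpolation=cv2.INTER_CUBIC))
"
```

```text
time_s: 8.15
position: [0.5528, 0.1333, 0.0652]
tcp_rot: [[-0.108, 0.994, 0.002], [0.994, 0.108, 0.0], [-0.0, 0.002, -1.0]]
force: [-0.0, -0.0, -1.2]
opening: 0.415
shift cm [-0.13 -0.05  0.52] F [-0.02 -0.02 -1.17] t 8.15 open 0.415
[267 180]
[221 202]
```

View pics/g3scene.png

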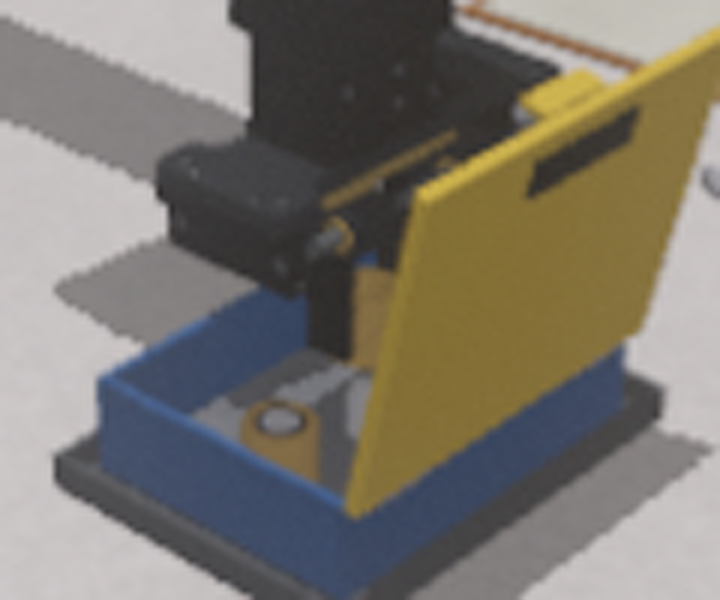

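View pics/g3top.png

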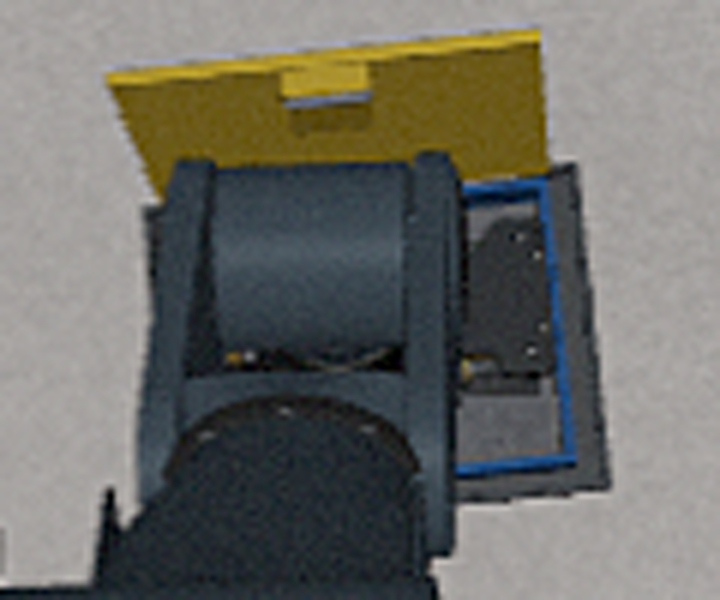

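The lid hides part of the bushing, so the view can't confirm alignment any further. I'll lower it in small steps and watch the force.

```bash
python3 -m crank '[[[-0.1,0,0.8],[0,0,0]],[[0,0,0.7],[0,0,0]],[[0,0,0],[0,0,0]],[[0,0,0],[0,0,0]]]'
python3 -m crank '[[[0,0,0.4],[0,0,0]],[[0,0,0.3],[0,0,0]],[[0,0,0],[0,0,0]],[[0,0,0],[0,0,0]]]'
python3 -c "
from h import *
to(.5525,.132,.019)"
python3 -m crank '[[[0,0,0.4],[0,0,0]],[[0,0,0.3],[0,0,0]],[[0,0,0],[0,0,0]],[[0,0,0],[0,0,0]]]'
python3 -c "
from h import *
to(.5525,.132,.019)"
```

```text
time_s: 8.65
position: [0.5519, 0.1323, 0.0491]
tcp_rot: [[-0.108, 0.994, -0.001], [0.994, 0.108, -0.0], [0.0, -0.001, -1.0]]
force: [0.2, 0.4, -1.9]
opening: 0.411
time_s: 9.05
position: [0.5521, 0.1323, 0.0424]
tcp_rot: [[-0.108, 0.994, -0.0], [0.994, 0.108, 0.0], [0.0, -0.0, -1.0]]
force: [1.2, 0.1, -1.1]
opening: 0.413
shift cm [-0.04  0.03  2.34] F [ 1.17  0.06 -1.11] t 9.05 open 0.413
time_s: 9.45
position: [0.5521, 0.1323, 0.0354]
tcp_rot: [[-0.108, 0.994, -0.0], [0.994, 0.108, 0.0], [0.0, -0.0, -1.0]]
force: [0.1, 0.5, -1.5]
opening: 0.411
shift cm [-0.04  0.04  1.64] F [ 0.06  0.51 -1.48] t 9.45 open 0.411
```

```bash
python3 -m crank '[[[0,0,0.4],[0,0,0]],[[0,0,0.4],[0,0,0]],[[0,0,0],[0,0,0]],[[0,0,0],[0,0,0]]]'
python3 -m crank '[[[0,0,0.3],[0,0,0]],[[0,0,0.2],[0,0,0]],[[0,0,0],[0,0,0]]]'
python3 -m crank '[[[0,0,0.2],[0,0,0]],[[0,0,0],[0,0,0]]]'
python3 -c "
from h import *
to(.5525,.132,.019)"
```

```text
time_s: 9.85
position: [0.552, 0.1323, 0.0273]
tcp_rot: [[-0.108, 0.994, -0.001], [0.994, 0.108, -0.0], [0.0, -0.001, -1.0]]
force: [-0.0, 0.9, -1.1]
opening: 0.414
time_s: 10.15
position: [0.5519, 0.1323, 0.0222]
tcp_rot: [[-0.108, 0.994, -0.001], [0.994, 0.108, -0.0], [0.0, -0.001, -1.0]]
force: [-0.8, -0.6, -2.2]
opening: 0.415
time_s: 10.35
position: [0.5523, 0.1323, 0.0206]
tcp_rot: [[-0.108, 0.994, 0.0], [0.994, 0.108, 0.0], [-0.0, 0.0, -1.0]]
force: [0.3, -0.0, -1.0]
opening: 0.413
shift cm [-0.04  0.01  0.16] F [ 0.34 -0.04 -1.  ] t 10.35 open 0.413
```

```bash
python3 -m crank '[[[0,0,0.1],[0,0,0]],[[0,0,0],[0,0,0]]]'
python3 -m crank '[[[0,0,0.1],[0,0,0]],[[0,0,0],[0,0,0]]]'
python3 -c "
from h import *
to(.5525,.132,.019)"
```

```text
time_s: 10.55
position: [0.5524, 0.1323, 0.0205]
tcp_rot: [[-0.108, 0.994, 0.001], [0.994, 0.108, -0.0], [-0.0, 0.001, -1.0]]
force: [-2.1, -1.3, 4.5]
opening: 0.415
time_s: 10.75
position: [0.5524, 0.1323, 0.0204]
tcp_rot: [[-0.109, 0.994, 0.001], [0.994, 0.109, -0.0], [-0.0, 0.001, -1.0]]
force: [-3.3, -0.8, 11.6]
opening: 0.415
shift cm [-0.03  0.01  0.14] F [-3.26 -0.83 11.59] t 10.75 open 0.415
```

Seated on the floor: the descent stopped at TCP z 0.0204 with a clear rise in force. Releasing by opening only partway, because the fixed bushings are close.

```bash
python3 -m crank '[[[0,0,-0.1],[0,0,0]],[[0,0,0],[0,0,0]],[[0,0,0],[0,0,0]],[[0,0,0],[0,0,0]],[[0,0,0],[0,0,0]]]' 0.0
python3 -m crank '[[[0,0,-0.5],[0,0,0]],[[0,0,-1],[0,0,0]],[[0,0,-2],[0,0,0]],[[0,0,-4],[0,0,0]],[[0,0,-5],[0,0,0]],[[0,0,-5],[0,0,0]],[[0,0,-5],[0,0,0]],[[0,0,-1],[0,0,0]]]'
python3 -m crank '[[[-5,-3,0],[0,0,0]],[[-5,-3,0],[0,0,0]],[[-5,-3,0],[0,0,0]],[[-5,0,0],[0,0,0]],[[-4,0,0],[0,0,0]],[[0,0,0],[0,0,0]]]' 1
python3 -c "
from h import *
to(.5525,.132,.019)
for n in('scene','top'):
  c=capture(n);p=proj(c,[[.57,.14,.06]])[0].astype(int);print(p)
  cv2.imwrite(f'pics/g4{n}.png',cv2.resize(c['pixels'][p[1]-50:p[1]+50,p[0]-60:p[0]+60,::-1],None,fx=6,fy=6,interpolation=cv2.INTER_CUBIC))
"
```

```text
time_s: 11.25
position: [0.5521, 0.1323, 0.0193]
tcp_rot: [[-0.108, 0.994, -0.0], [0.994, 0.108, -0.0], [0.0, -0.0, -1.0]]
force: [-0.1, 0.7, 0.9]
opening: 0.5
time_s: 12.05
position: [0.5558, 0.1326, 0.2622]
tcp_rot: [[-0.109, 0.994, 0.014], [0.994, 0.109, 0.001], [-0.001, 0.014, -1.0]]
force: [0.3, -0.5, -0.3]
opening: 0.496
time_s: 12.65
position: [0.5, -0.0983, 0.2549]
tcp_rot: [[-0.103, 0.995, 0.002], [0.995, 0.103, -0.003], [-0.003, 0.002, -1.0]]
force: [0.4, 0.8, -0.8]
opening: 0.054
shift cm [22.43  7.55 23.54] F [ 0.41  0.8  -0.81] t 12.65 open 0.054
[273 183]
[219 197]
```

View pics/g4scene.png

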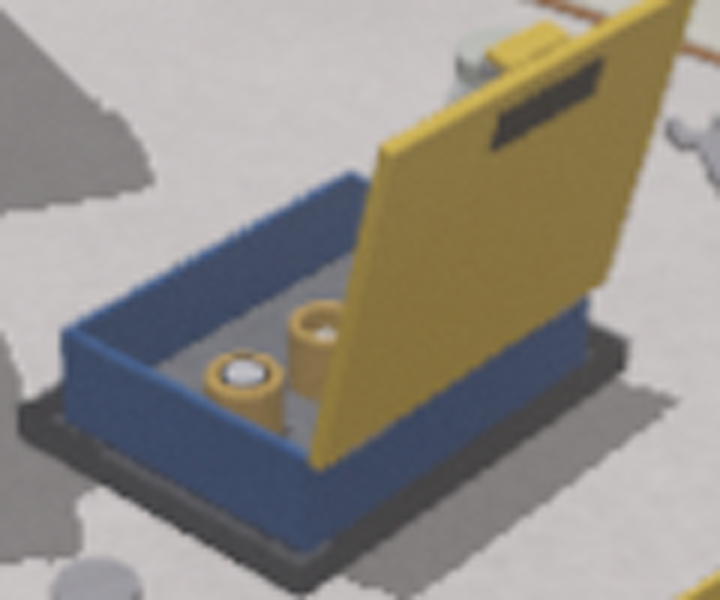

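View pics/g4top.png

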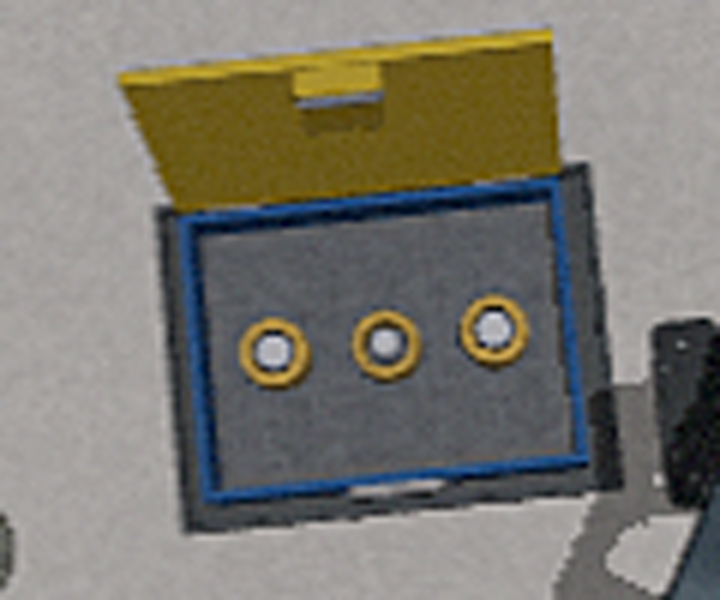

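The bushing is seated. It lines up with the two fixed ones and its rim is level with theirs: crop (387,345) in the top view and (325,320) in the scene view, with the post tip inside the bore. The lid is untouched. Next I'll go over and behind the lid.

```bash
python3 -m crank '[[[0,0,-2],[0,0,0]],[[0,0,-2],[0,0,0]],[[0,0,0],[0,0,0]]]'
python3 -c "
from h import *
turn(Rg);to(.7116,.1493,.29)"
```

```text
time_s: 13.05
position: [0.5003, -0.0923, 0.2968]
tcp_rot: [[-0.11, 0.994, 0.004], [0.994, 0.11, -0.001], [-0.002, 0.004, -1.0]]
force: [0.6, 0.2, 0.5]
opening: 0.006
rotvec [0.0043 0.002  0.0025]
shift cm [21.68 23.67  0.73] F [0.63 0.22 0.53] t 13.05 open 0.006
```

```bash
python3 -m crank '[[[2,2.2,0],[0,0,0]],[[2.5,2.7,0],[0,0,0]],[[2.5,2.7,0],[0,0,0]],[[2.5,2.7,0],[0,0,0]],[[2.5,2.7,0],[0,0,0]],[[2.5,2.7,0],[0,0,0]],[[2.5,2.7,0],[0,0,0]],[[2.5,2.7,0],[0,0,0]],[[2.2,2.5,0],[0,0,0]],[[0,0,0],[0,0,0]],[[0,0,0],[0,0,0]],[[0,0,0],[0,0,0]]]'
python3 -c "
from h import *
turn(Rg);to(.7116,.1493,.185)"
```

```text
time_s: 14.25
position: [0.7089, 0.1479, 0.2936]
tcp_rot: [[-0.109, 0.994, -0.002], [0.994, 0.109, -0.001], [-0.0, -0.003, -1.0]]
force: [-0.4, 0.2, 0.4]
opening: 0.005
rotvec [-0.0025  0.0003  0.0008]
shift cm [ 0.11  0.31 10.86] F [-0.37  0.21  0.38] t 14.25 open 0.005
```

```bash
python3 -m crank '[[[0.1,0.5,2],[0,0,0]],[[0,0,2],[0,0,0]],[[0,0,2],[0,0,0]],[[0,0,2],[0,0,0]],[[0,0,2],[0,0,0]],[[0,0,1],[0,0,0]],[[0,0,0],[0,0,0]],[[0,0,0],[0,0,0]]]'
python3 -c "
from h import *
turn(Rg);to(.7116,.1493,.185)
c=capture('scene');cv2.imwrite('pics/l1.png',cv2.resize(c['pixels'][80:240,180:380,::-1],None,fx=4,fy=3.7,interpolation=cv2.INTER_CUBIC))"
```

```text
time_s: 15.05
position: [0.7154, 0.149, 0.1855]
tcp_rot: [[-0.108, 0.994, 0.001], [0.994, 0.108, 0.0], [-0.0, 0.001, -1.0]]
force: [0.6, 0.1, -0.4]
opening: 0.006
rotvec [ 0.001   0.0001 -0.0002]
shift cm [ 0.07 -0.37  0.04] F [ 0.63  0.14 -0.4 ] t 15.05 open 0.006
```

View pics/l1.png

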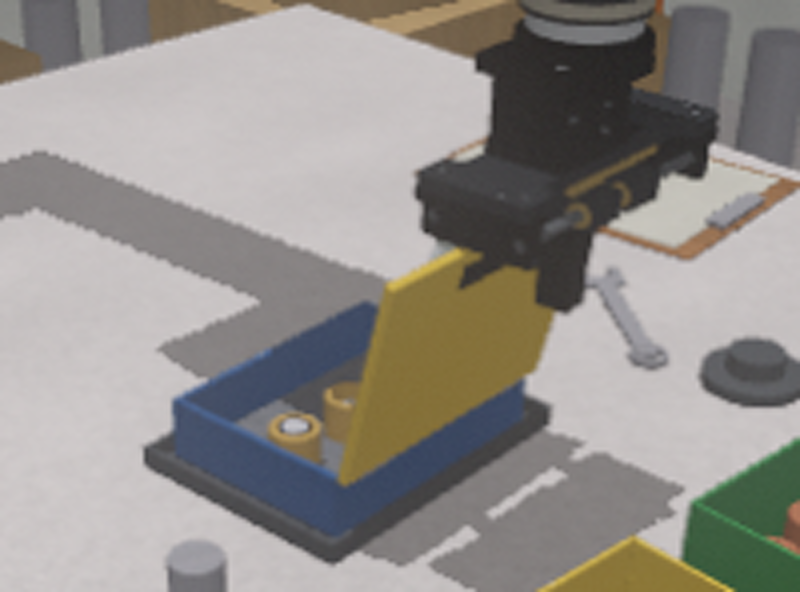

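The closed fingers hang just behind the lid's free edge, at crop (560,280). Pushing it forward slowly.

```bash
python3 -m crank '[[[0.05,-1,0],[0,0,0]],[[0,-1,0],[0,0,0]],[[0,-1,0],[0,0,0]],[[0,-1,0],[0,0,0]],[[0,-1,0],[0,0,0]],[[0,-1,0],[0,0,0]],[[0,-1,0],[0,0,0]]]'
python3 -m crank '[[[0,-1,0],[0,0,0]],[[0,-1,0],[0,0,0]],[[0,-1,0],[0,0,0]],[[0,-1,0.1],[0,0,0]],[[0,-1,0.2],[0,0,0]],[[0,-1,0.3],[0,0,0]],[[0,-1,0.4],[0,0,0]],[[0,0,0],[0,0,0]]]'
python3 -c "
from h import *
a=Rg[:,1];P=np.array([.5525,.132,0]);s=read_state();d=s['position']-P
print('cradle x',d@a,'y',d@Rg[:,0],'z',d[2])
c=capture('scene');cv2.imwrite('pics/l2.png',cv2.resize(c['pixels'][80:240,180:380,::-1],None,fx=4,fy=3.7,interpolation=cv2.INTER_CUBIC))"
```

```text
time_s: 15.8
position: [0.6451, 0.1423, 0.1849]
tcp_rot: [[-0.108, 0.994, 0.001], [0.994, 0.108, 0.0], [-0.0, 0.001, -1.0]]
force: [1.7, 0.3, 1.3]
opening: 0.003
time_s: 16.6
position: [0.5729, 0.1347, 0.1736]
tcp_rot: [[-0.109, 0.994, -0.005], [0.994, 0.109, -0.0], [0.0, -0.005, -1.0]]
force: [0.4, -0.2, -0.7]
opening: 0.004
cradle x 0.020597883360992043 y 0.0004397997398050174 z 0.1735979192449873
```

View pics/l2.png

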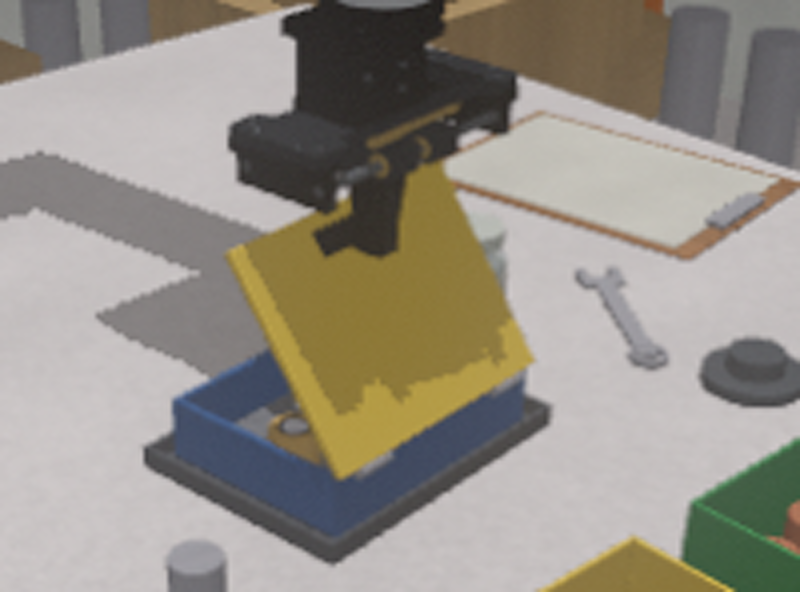

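The lid follows, now at about 60°. Continuing along the arc.

```bash
python3 -m crank '[[[0,-0.9,0.4],[0,0,0]],[[0,-0.8,0.5],[0,0,0]],[[0,-0.8,0.6],[0,0,0]],[[0,-0.8,0.8],[0,0,0]],[[0,-0.8,0.9],[0,0,0]],[[0,-0.7,1.0],[0,0,0]],[[0,-0.5,0.8],[0,0,0]],[[0,-0.5,0.8],[0,0,0]],[[0,-0.3,0.8],[0,0,0]],[[0,-0.3,0.8],[0,0,0]],[[0,0,0],[0,0,0]]]'
python3 -c "
from h import *
a=Rg[:,1];P=np.array([.5525,.132,0]);s=read_state();d=s['position']-P
print('cradle x',d@a,'y',d@Rg[:,0],'z',d[2],s['force'])
c=capture('scene');cv2.imwrite('pics/l3.png',cv2.resize(c['pixels'][80:240,180:380,::-1],None,fx=4,fy=3.7,interpolation=cv2.INTER_CUBIC))"
```

```text
time_s: 17.75
position: [0.5107, 0.1278, 0.0992]
tcp_rot: [[-0.108, 0.994, -0.004], [0.994, 0.108, -0.0], [0.0, -0.004, -1.0]]
force: [0.1, 0.1, 0.7]
opening: 0.003
cradle x -0.04205791725392842 y 0.0003475549254805723 z 0.09921285790368699 [0.08817059 0.05313886 0.70552576]
```

View pics/l3.png

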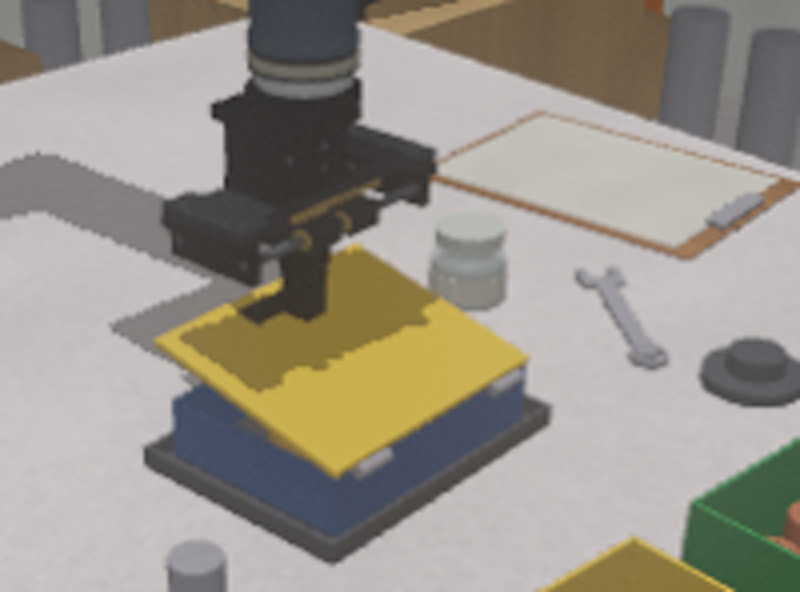

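The lid is at about 15°. I'll lift slightly, move over the thumb mark and then press down.

```bash
python3 -m crank '[[[0,0,-1],[0,0,0]],[[0,0,-1],[0,0,0]],[[0,-1.5,0],[0,0,0]],[[0,-1.5,0],[0,0,0]],[[0,0,0],[0,0,0]],[[0,0,0],[0,0,0]]]'
python3 -m crank '[[[0,0,0.7],[0,0,0]],[[0,0,0.7],[0,0,0]],[[0,0,0.6],[0,0,0]],[[0,0,0.6],[0,0,0]],[[0,0,0],[0,0,0]]]'
python3 -c "
from h import *
turn(Rg)
a=Rg[:,1];P=np.array([.5525,.132,0]);s=read_state();d=s['position']-P
print('cradle x',d@a,'y',d@Rg[:,0],'z',d[2],s['force'])"
```

```text
time_s: 18.4
position: [0.4837, 0.1247, 0.1216]
tcp_rot: [[-0.108, 0.994, 0.003], [0.994, 0.108, 0.0], [-0.0, 0.003, -1.0]]
force: [-0.2, -0.7, -0.2]
opening: 0.01
time_s: 18.9
position: [0.4818, 0.1245, 0.0933]
tcp_rot: [[-0.108, 0.994, -0.002], [0.994, 0.108, -0.0], [0.0, -0.002, -1.0]]
force: [-0.2, 0.1, 0.5]
opening: 0.006
rotvec [-0.0023 -0.0002  0.0003]
cradle x -0.0710499804012511 y 0.00019352566252921807 z 0.09332901336593466 [-0.17418326  0.07514369  0.48632018]
```

```bash
python3 -m crank '[[[0,0,0.4],[0,0,0]],[[0,0,0.4],[0,0,0]],[[0,0,0.3],[0,0,0]],[[0,0,0],[0,0,0]]]'
python3 -m crank '[[[0,0,0.2],[0,0,0]],[[0,0,0.2],[0,0,0]],[[0,0,0],[0,0,0]]]'
python3 -m crank '[[[0,0,0.2],[0,0,0]],[[0,0,0],[0,0,0]]]'
```

```text
time_s: 19.3
position: [0.4822, 0.1246, 0.0832]
tcp_rot: [[-0.108, 0.994, -0.001], [0.994, 0.108, -0.0], [0.0, -0.001, -1.0]]
force: [-0.5, -0.0, -0.3]
opening: 0.006
time_s: 19.6
position: [0.4824, 0.1246, 0.0794]
tcp_rot: [[-0.108, 0.994, 0.0], [0.994, 0.108, 0.0], [0.0, 0.0, -1.0]]
force: [1.0, 0.1, -0.5]
opening: 0.006
time_s: 19.8
position: [0.4825, 0.1246, 0.0774]
tcp_rot: [[-0.108, 0.994, 0.0], [0.994, 0.108, 0.0], [0.0, 0.0, -1.0]]
force: [0.6, -0.1, 0.7]
opening: 0.009
```

```bash
for i in 1; do python3 -m crank '[[[0,0,0.1],[0,0,0]],[[0,0,0],[0,0,0]]]'; done
python3 -m crank '[[[0,0,0.1],[0,0,0]],[[0,0,0],[0,0,0]]]'
python3 -m crank '[[[0,0,0.1],[0,0,0]],[[0,0,0],[0,0,0]]]'
```

```text
time_s: 20.0
position: [0.4824, 0.1246, 0.0765]
tcp_rot: [[-0.108, 0.994, -0.0], [0.994, 0.108, -0.0], [-0.0, -0.0, -1.0]]
force: [0.2, -0.1, 0.4]
opening: 0.002
time_s: 20.2
position: [0.4824, 0.1246, 0.0755]
tcp_rot: [[-0.108, 0.994, -0.0], [0.994, 0.108, -0.0], [-0.0, -0.0, -1.0]]
force: [-0.0, -0.3, -0.5]
opening: 0.004
time_s: 20.4
position: [0.4824, 0.1246, 0.0748]
tcp_rot: [[-0.108, 0.994, 0.0], [0.994, 0.108, -0.0], [-0.0, 0.0, -1.0]]
force: [-0.6, -0.4, 3.0]
opening: 0.009
```

Contact with the catch is starting. I'll go on in 1 mm steps.

```bash
python3 -m crank '[[[0,0,0.1],[0,0,0]],[[0,0,0],[0,0,0]]]'
python3 -m crank '[[[0,0,0.1],[0,0,0]],[[0,0,0],[0,0,0]]]'
```

```text
time_s: 20.6
position: [0.4824, 0.1246, 0.0744]
tcp_rot: [[-0.109, 0.994, 0.0], [0.994, 0.109, -0.0], [-0.0, 0.0, -1.0]]
force: [-2.2, -0.3, 8.3]
opening: 0.005
time_s: 20.8
position: [0.4823, 0.1246, 0.0737]
tcp_rot: [[-0.109, 0.994, 0.0], [0.994, 0.109, -0.0], [-0.0, 0.0, -1.0]]
force: [-2.2, -0.2, 11.5]
opening: 0.007
```

```bash
python3 -m crank '[[[0,0,0.1],[0,0,0]],[[0,0,0],[0,0,0]]]'
python3 -m crank '[[[0,0,0.1],[0,0,0]],[[0,0,0],[0,0,0]]]'
```

```text
time_s: 21.0
position: [0.4823, 0.1246, 0.0728]
tcp_rot: [[-0.109, 0.994, 0.0], [0.994, 0.109, -0.0], [-0.0, 0.0, -1.0]]
force: [-3.3, -0.1, 12.9]
opening: 0.006
time_s: 21.2
position: [0.4821, 0.1246, 0.0716]
tcp_rot: [[-0.109, 0.994, -0.0], [0.994, 0.109, -0.0], [-0.0, -0.0, -1.0]]
force: [-2.6, 0.1, 10.6]
opening: 0.007
```

```bash
python3 -m crank '[[[0,0,0.1],[0,0,0]],[[0,0,0],[0,0,0]]]'
python3 -m crank '[[[0,0,0.1],[0,0,0]],[[0,0,0],[0,0,0]]]'
python3 -m crank '[[[0,0,0.1],[0,0,0]],[[0,0,0],[0,0,0]]]'
```

```text
time_s: 21.4
position: [0.482, 0.1245, 0.0703]
tcp_rot: [[-0.109, 0.994, -0.001], [0.994, 0.109, -0.0], [-0.0, -0.001, -1.0]]
force: [-1.9, -0.5, 8.6]
opening: 0.01
time_s: 21.6
position: [0.4819, 0.1245, 0.0691]
tcp_rot: [[-0.109, 0.994, -0.001], [0.994, 0.109, -0.0], [-0.0, -0.001, -1.0]]
force: [-1.8, -0.3, 7.1]
opening: 0.009
time_s: 21.8
position: [0.4818, 0.1245, 0.0678]
tcp_rot: [[-0.109, 0.994, -0.001], [0.994, 0.109, -0.0], [-0.0, -0.001, -1.0]]
force: [-2.1, -0.7, 5.9]
opening: 0.007
```

```bash
python3 -m crank '[[[0,0,0.1],[0,0,0]],[[0,0,0],[0,0,0]]]'
python3 -m crank '[[[0,0,0.1],[0,0,0]],[[0,0,0],[0,0,0]]]'
```

```text
time_s: 22.0
position: [0.4817, 0.1245, 0.0665]
tcp_rot: [[-0.108, 0.994, -0.001], [0.994, 0.108, -0.0], [0.0, -0.001, -1.0]]
force: [-1.7, -1.0, 3.4]
opening: 0.008
time_s: 22.2
position: [0.4817, 0.1245, 0.0658]
tcp_rot: [[-0.109, 0.994, -0.001], [0.994, 0.109, -0.0], [-0.0, -0.001, -1.0]]
force: [-2.1, -0.7, 7.0]
opening: -0.0
```

The force fell away and is rising again, so the lid may be on its stop. One more millimetre should confirm it, still well under 30 N.

```bash
python3 -m crank '[[[0,0,0.1],[0,0,0]],[[0,0,0],[0,0,0]]]'
```

```text
time_s: 22.4
position: [0.4817, 0.1245, 0.0656]
tcp_rot: [[-0.109, 0.994, -0.001], [0.994, 0.109, -0.0], [-0.0, -0.001, -1.0]]
force: [-4.5, -0.5, 14.5]
opening: 0.007
```

That is a rigid stop, after about 9 mm of travel from catch contact, which matches the expected 0.06 rad. Backing off and checking.

```bash
python3 -m crank '[[[0,0,-0.3],[0,0,0]],[[0,0,-0.5],[0,0,0]],[[0,0,-1],[0,0,0]],[[0,0,-3],[0,0,0]],[[0,0,-5],[0,0,0]],[[0,0,-5],[0,0,0]],[[-4,0,-2],[0,0,0]],[[-5,0,0],[0,0,0]],[[-5,0,0],[0,0,0]],[[-5,0,0],[0,0,0]],[[-4,0,0],[0,0,0]],[[0,0,0],[0,0,0]]]'
python3 -m crank '[[[0,0,0],[0,0,0]],[[0,0,0],[0,0,0]],[[0,0,0],[0,0,0]],[[0,0,0],[0,0,0]]]'
python3 - <<'E'
from h import *
t=capture('top');s=capture('scene')
cv2.imwrite('pics/f_s.png',cv2.resize(s['pixels'][120:240,190:340,::-1],None,fx=5,fy=5,interpolation=cv2.INTER_CUBIC))
cv2.imwrite('pics/f_t.png',cv2.resize(t['pixels'][:,:,::-1],(768,576)))
# predicted shut-lid outer corners, underside 7.4 mm
c,x,y=np.array([.5525,.132,0]),Rg[:,1],Rg[:,0]
C=[c+x*a+y*b+np.array([0,0,.0659]) for a,b in((-.093,-.102),(-.093,.102),(.075,.102),(.075,-.102))]
for n,k in(('top',t),('scene',s)):
    hsv=cv2.cvtColor(k['pixels'],cv2.COLOR_RGB2HSV);m=cv2.inRange(hsv,(18,90,60),(32,255,255))
    N,l,st,ce=cv2.connectedComponentsWithStats(m);p=proj(k,[np.mean(C,0)])[0].astype(int);i=l[p[1],p[0]]
    cn=cv2.findContours((l==i).astype(np.uint8),0,2)[0][0]
    print(n,'pred',proj(k,C).round(1).tolist(),'seen',cv2.approxPolyDP(cn,4,True).reshape(-1,2).tolist())
E
```

```text
time_s: 23.6
position: [0.5091, -0.1094, 0.2333]
tcp_rot: [[-0.103, 0.995, 0.003], [0.995, 0.103, -0.003], [-0.003, 0.003, -1.0]]
force: [0.3, 0.7, 0.2]
opening: 0.007
time_s: 24.0
position: [0.5072, -0.1026, 0.2326]
tcp_rot: [[-0.11, 0.994, -0.0], [0.994, 0.11, 0.0], [0.0, -0.0, -1.0]]
force: [0.2, 0.1, -1.4]
opening: 0.007
top pred [[258.2, 229.4], [192.0, 236.1], [187.5, 182.2], [252.7, 175.7]] seen [[252, 176], [187, 183], [192, 235], [257, 229]]
scene pred [[216.5, 182.7], [266.3, 156.1], [311.3, 175.5], [262.3, 207.0]] seen [[310, 176], [265, 158], [218, 184], [264, 208]]
```

View pics/f_s.png

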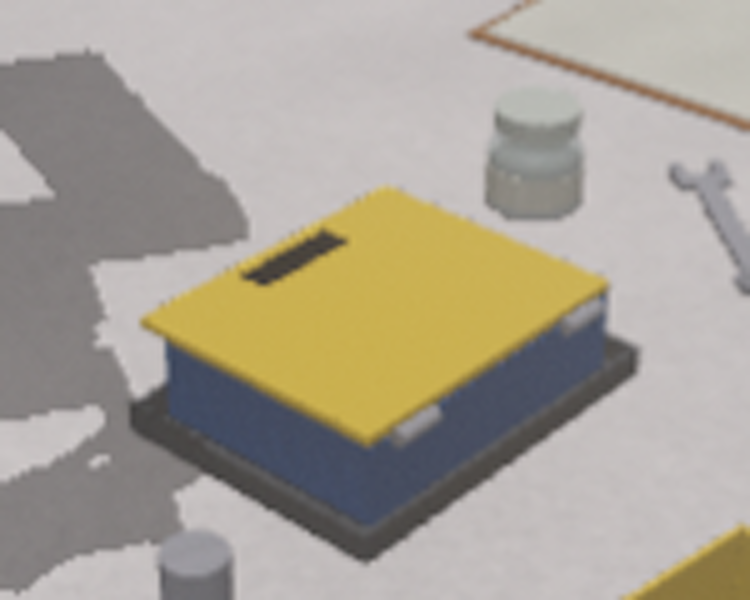

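View pics/f_t.png

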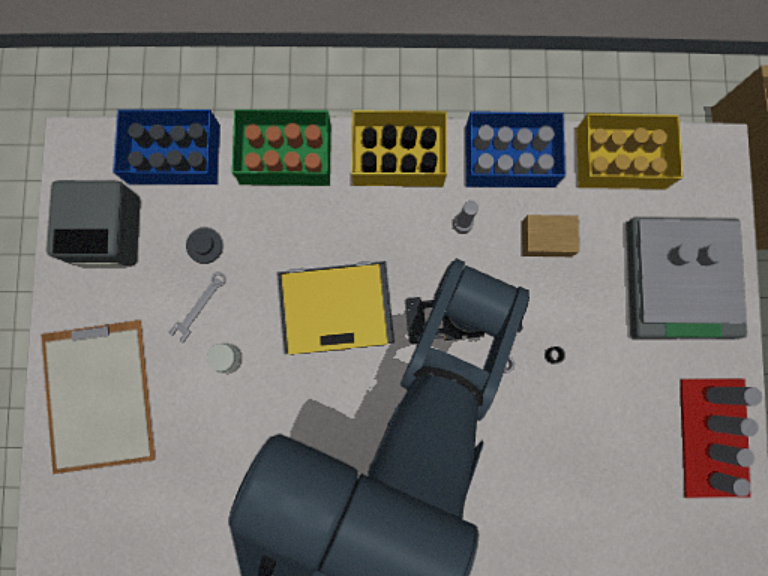

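The lid lies flat. Its corners match the predicted shut pose to within about 2 px, and it stayed down after I backed off. The bystanders I can see haven't moved, and the arm is clear. Handing in.

```bash
python3 -c "
from rig import bot
print(bot.hand_in())"
```

```text
the job is handed in; nothing more can be done
None
```

I put the brass bushing fully down on the empty post, let go of it with the lid still open, then shut the lid past its catch and handed the job in at about 24 s. The hand-in gives no verdict, so I have only my own checks to go on.

**Bushing:** It touched the case floor at a TCP height of 20.4 mm, which puts its centre about 29 mm above the counter. After release, the top view showed it in line with the two fixed bushings to within about 1 mm, and the scene view showed its rim level with theirs. I could not look at it again after the lid was shut.

**Lid:** I swung it over at roughly 0.1 m/s at the fingers. Pressing on the thumb mark, the force peaked at about 13 N, fell to about 3 N, then rose to 14.5 N against the rigid stop. The travel from catch to stop was about 9 mm, as expected for 0.06 rad.

**Last pictures:** After I backed off, the lid stayed flat, with its corners within about 2 px (roughly 5 mm) of the predicted shut position. The other things looked unmoved, by eye only. The arm partly hid the steel bushing, but nothing had gone near it. The robot was clear of everything.

**Small disagreement:** The camera put the case's underside 5 to 11 mm above the counter, depending on the feature measured. The contact with the case floor gave about 7 mm.

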